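# Drift a stuck stamping die out of its holder

### The arm

A 6-joint arm with a two-finger parallel gripper is mounted at the origin on a cart in front of the work surface, level with it; the furniture and walls round the work are solid. World frame = base frame: x ahead of the robot, y to its left, z up, the work surface at z = 0. Lengths are in m, angles in rad, forces in N, time in s.
With the tool pointing down it reaches from about 0.35 to 0.975 m from the base axis. Payload 4.9 kg.
Tool frame: the origin (TCP) lies between the finger pads; the fingertips stand 19 mm ahead of it and the grasp point (between the pads) is the TCP; z points along the fingers, y is the direction in which the jaws open and shut (so a half turn about z gives the same grasp; the last joint's range is limited). The gripper opens to 85 mm and grips with 20 to 120 N. Pads are 22 mm wide; open, the fingers measure 114 mm over their backs; the gripper's body (76 mm by 85 mm) begins 54 mm behind the grasp point. The pads swing forward as they close: fully open they stand 13 mm farther back than shut.
Start: joints at [-1.465, 0.053, 1.613, -0, 1.476, -0.119], TCP at [0.139, -0.609, 0.25] pointing down, gripper open.
Joint ranges: [-3.01, 3.01], [-1.01, 2.22], [0.06, 2.58], [-1.02, 4.17], [0.09, 2.62], [-3.14, 3.14]. Speed limits (rad/s): [2.57, 2.57, 3.14, 3.14, 3.14, 3.14].

### API

Orientations are given as a unit quaternion [w, x, y, z].
In Python, from plant import state, grab_frame, calibration, job_done gives the robot as it stands. The module is installed in compiled form; this text tells all that it offers.
- The arm moves only by the tool servo_tool, never from a script. Its argument "deltas" is a list that holds one entry, the list of rows, each a list of 5 numbers: the finger opening in mm, from 0 to 85.4, then the shift along the world's x, y, z in mm, then the turn about the world's z in units of 6 degrees (1.0 is 6 degrees). A call has 1 to 5 rows; each row is the pose to reach, as a shift and turn from the pose commanded when the call began; what a row does not reach only later rows make up. A row lasts 1/8 s, in which the tool goes at most 62.5 mm and 10.7 degrees, less where a joint would pass 70% of its speed; a pose out of reach is approached as far as the arm can. A call with a gripper value outside its range is refused whole. The fingers move at their own pace and stop on an object; the grip force is fixed at half the most. Time passes only in rows, so rows that repeat a pose let the fingers close. It gives the time, the measured TCP pose, the force and the opening at its end, in the units of the state.
- state(): the state, without advancing time (a new reading comes with each control period).
- grab_frame(name): name is "side" or "top" or "wrist"; returns the picture (400x640x3 uint8, red, green, blue); there is no depth.
- calibration(name): a dict with "intrinsics" (3x3 intrinsics, pixels), "world_from_camera" (4x4, takes a point from camera to world coordinates). Camera axes: x right, y down, z forward; pixel columns grow to the right and rows downward; lengths in m; the calibration is good to about 2 mm. A picture is of the moment at which its call begins: read the wrist's pose just before it. calibration takes no time and is no camera call; for the wrist camera it gives the pose at the moment of the call.
- job_done(): hands the job in, once; it reports no verdict.
The state is a dict: "time": time; "joint_pos": joint angles; "joint_vel": joint speeds; "joint_efforts": joint torques, N m; "tool_pos": TCP position; "tool_rot": TCP orientation; "contact_force": force on the tool from outside, world axes, zero at the start; "ft_torque": the same for the moment, N m; "gripper_width": opening from 0.0 (shut) to 1.0 (fully open).
Only numpy, scipy, OpenCV 4.12 (cv2) and the standard library are available. Lean on these libraries where they do the work, as an engineer would, in place of code of your own. Each camera call takes 0.05 s, during which the arm holds its last target.

### The job

A round brass stamping die is stuck in the bore of the holder on the press-out stand. Take the thin-nosed drift from the wooden rack, feel its nose into the hole of the sliding guide on top of the stand without forcing it against the metal, and push the die gently down until it drops out underneath into the tray. Then hang the drift back upright in a free hole of the rack, and leave the thick drift, the two hand stamps and the loose olive soap bar beside the stand where they are.

Things in the scene. Friction and masses are not known exactly. Their poses are not given: they have to be found in the camera images.
- stand: Press-out stand, fixed for the episode: steel base 130 (x) x 150 (y) x 8 mm, two cheeks, on them an aluminium holder block 90 x 138 x 36 mm (underside 62 mm, top 98 mm above the bench) with a vertical 36 mm through bore at its centre. On top, two rails carry the guide carriage (see guide_mid). Origin: centre of the base's underside, on the bore's axis; z up.
- guide_mid (a point): Point fixed to the stand, on the bore's axis at the height of the guide carriage's top face (121 mm). The carriage, a steel plate 86 (x) x 64 (y) x 14 mm, has a vertical 14 mm hole at its middle, mouth chamfered 1.5 mm. It stands anywhere up to 10 mm either way from here along the stand's y; this is NOT measured: see or feel it. Beside the hole is flat metal. 10 N sideways shifts it.
- tray_mid (a point): Middle of the floor of the open grey tray under the bore, 96 x 106 mm with a 16 mm high rim, floor 11 mm above the bench.
- die: Brass cylinder, 34 mm diameter, 28 mm long, about 100 g, gripped in the bore by four spring shoes. Origin: centre of its lower end, z along its axis; starts 66 mm above the bench, its top at 94 mm. Sliding it takes a steady push of roughly 8 to 22 N (varies); it falls into the tray once pushed some 28 to 36 mm (drift tip 58 to 66 mm above the bench).
- die_mid (a point): Centre of the brass die, 14 mm above its origin along its axis; about 25 to 30 mm above the bench once the die lies in the tray.
- thin_drift: The drift to use, bare steel, 120 g: nose 12 mm diameter, 80 mm long, then a collar 30 mm diameter, 6 mm thick, then a round dark handle 16 mm diameter, 55 mm long. Hangs nose down by its collar in the rack, with up to 3.5 mm side play. Origin: centre of the collar's underside (100 mm above the bench when hanging), z towards the handle. The collar meets the carriage when the tip is at 41 mm.
- thin_drift_tip (a point): Centre of the end face of the thin drift's nose, 80 mm below its origin.
- thick_drift: A second drift alike in all but its nose, which is 17 mm in diameter and does not enter the guide. Origin: centre of the collar's underside. To be left hanging.
- rack: Fixed wooden rack 70 (x) x 170 (y) x 100 mm high; its 12 mm top board has three 19 mm through holes in a row along its y. The drifts hang in the two outer holes, either way round; the middle hole is free. Origin: centre of its underside, z up.
- rack_hole0 (a point): Centre of the rack hole at its y = -50 mm, on the board's top face.
- rack_hole1 (a point): Centre of the middle rack hole, on the board's top face.
- rack_hole2 (a point): Centre of the rack hole at its y = +50 mm, on the board's top face.
- stamp_l: Wooden hand stamp, 35 mm wide, 64 mm high, behind and between stand and rack. Origin: centre of its underside. To be left alone.
- stamp_r: Wooden hand stamp, 35 mm wide, 64 mm high, behind the rack. Origin: centre of its underside. To be left alone.
- soap_near: Olive-green soap bar, 53 x 77 x 25 mm, loose, to the right of the stand. Origin: centre of its underside. To be left alone.
Things that resemble listed ones, but are neither listed nor needed, are in the scene too. What is shaped like the thin_drift but blue or orange is not meant.

How it is judged:
By the outcome, as a careful person would: the job done as asked, in the order asked, and still so for the second after the job is handed in, with the robot touching nothing.
It also fails if it takes over 72 s, if anything falls off the work surface, if the arm or the gripper's body presses on something with over 40 N, if the wrist force passes 120 N, or if a joint passes its speed limit or range.

## Working session

There is one attempt and no reset: what is moved stays moved. The work goes in short steps, Python scripts to look and compute and a tool call to move; the robot and the scene stay as the last step left them, time stands still between calls to the robot, and variables do not carry over. Pictures are saved under pics/ and viewed, and the job is handed in when it is done.

Besides the shell and the picture viewer there is one more tool, called after ">>>" by a JSON object that holds its "method" and its "body", one argument or row to a line. servo_tool: Moves the arm, as the interface text tells. Its arguments: {"type":"object","properties":{"deltas":{"type":"array","items":{"type":"array","items":{"type":"array","items":{"type":"number"}}}}},"required":["deltas"]}

```bash
mkdir -p pics; cat > h.py <<'E'
import numpy as np, cv2
from plant import state, grab_frame, calibration, job_done
def save(n,im): cv2.imwrite('pics/'+n+'.png',cv2.cvtColor(im,cv2.COLOR_RGB2BGR))
def ray(c,u,v):
    K=np.array(c['intrinsics']);T=np.array(c['world_from_camera'])
    d=T[:3,:3]@np.linalg.solve(K,[u,v,1.]);return T[:3,3],d/np.linalg.norm(d)
def plane(c,u,v,z):
    o,d=ray(c,u,v);return o+d*(z-o[2])/d[2]
def proj(c,p):
    K=np.array(c['intrinsics']);T=np.linalg.inv(np.array(c['world_from_camera']))
    q=K@(T[:3,:3]@np.array(p)+T[:3,3]);return q[:2]/q[2]
def tri(rs):
    A=0;b=0
    for o,d in rs:
        P=np.eye(3)-np.outer(d,d);A=A+P;b=b+P@o
    x=np.linalg.solve(A,b);return x,[np.linalg.norm((np.eye(3)-np.outer(d,d))@(x-o)) for o,d in rs]
E
python3 - <<'E'
from h import *
import pickle
cal={}
for n in ['side','top','wrist']:
    cal[n]=calibration(n);im=grab_frame(n);save(n+'0',im);np.save('pics/%s0.npy'%n,im);print(n,np.round(cal[n]['world_from_camera'],3).tolist(),np.array(cal[n]['intrinsics'])[0,0])
pickle.dump(cal,open('cal0.pkl','wb'))
s=state();print(s)
E
```

```text
side [[0.991, -0.039, 0.127, 0.385], [-0.133, -0.369, 0.92, -0.938], [0.011, -0.929, -0.371, 0.487], [0.0, 0.0, 0.0, 1.0]] 428.6310985141098
top [[0.008, -0.996, 0.09, 0.444], [-1.0, -0.008, -0.004, 0.037], [0.005, -0.09, -0.996, 1.131], [0.0, 0.0, 0.0, 1.0]] 377.7594761996818
wrist [[0.223, -0.931, -0.287, 0.214], [-0.975, -0.214, -0.065, -0.592], [-0.001, 0.295, -0.956, 0.373], [0.0, 0.0, 0.0, 1.0]] 313.02142941541695
{'time': 0.15, 'joint_pos': array([-1.46500043e+00,  5.32138972e-02,  1.61400408e+00,  3.25527730e-06,
        1.47596622e+00, -1.19038513e-01]), 'joint_vel': array([-1.80437867e-04, -1.35405681e-03, -3.82813466e-03,  3.75074357e-05,
        4.88151375e-05, -1.62994021e-04]), 'joint_efforts': array([-2.69810735e-04, -3.94247067e+01, -3.70719695e+01, -1.49261164e-04,
        4.63898657e-03,  2.02312343e-06]), 'tool_pos': array([ 0.13926969, -0.60881618,  0.24932479]), 'tool_rot': array([-7.95742273e-04,  9.93687541e-01,  1.12180381e-01,  6.88917138e-06]), 'contact_force': array([-0.76068553,  0.24091942, -0.30243799]), 'ft_torque': array([0.04004464, 0.03184508, 0.00214722]), 'gripper_width': 0.9973319838400635}
```

View pics/top0.png

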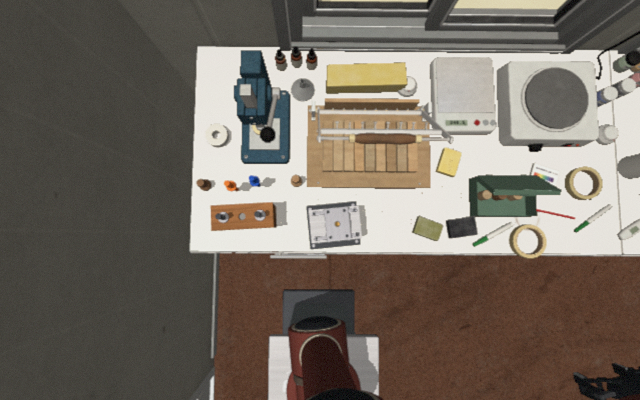

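View pics/side0.png

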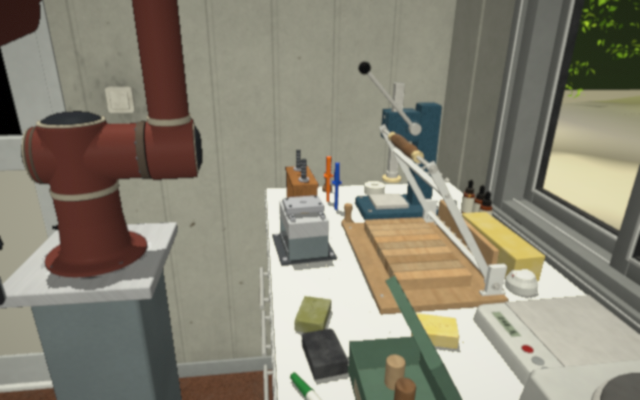

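View pics/wrist0.png

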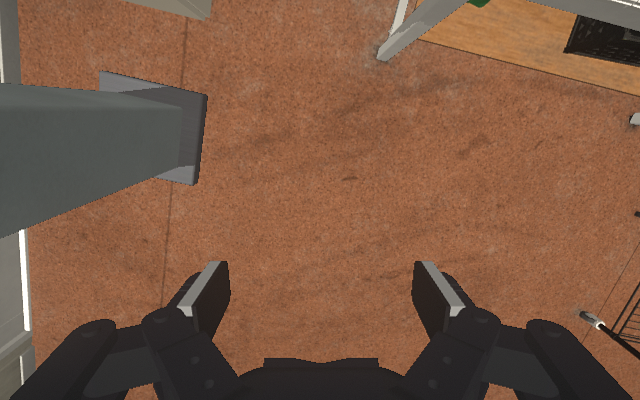

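```bash
python3 - <<'E'
from h import *
import pickle
cal=pickle.load(open('cal0.pkl','rb'))
t=np.load('pics/top0.npy');s=np.load('pics/side0.npy')
save('top0c',cv2.resize(t[165:260,190:380],None,fx=4,fy=4,interpolation=cv2.INTER_CUBIC))
save('side0c',cv2.resize(s[140:275,260:400],None,fx=4.4,fy=4.4,interpolation=cv2.INTER_CUBIC))
for n,u,v,z in [('rackL',223,216,.155),('rackM',242,216,.1),('rackR',262,215,.155),('guide',337,224,.121),('soap',428,229,.025)]:
    print(n,plane(cal['top'],u,v,z).round(3))
E
```

```text
rackL [0.49  0.266 0.155]
rackM [0.493 0.227 0.1  ]
rackR [0.494 0.165 0.155]
guide [ 0.473 -0.031  0.121]
soap [ 0.463 -0.303  0.025]
```

View pics/top0c.png

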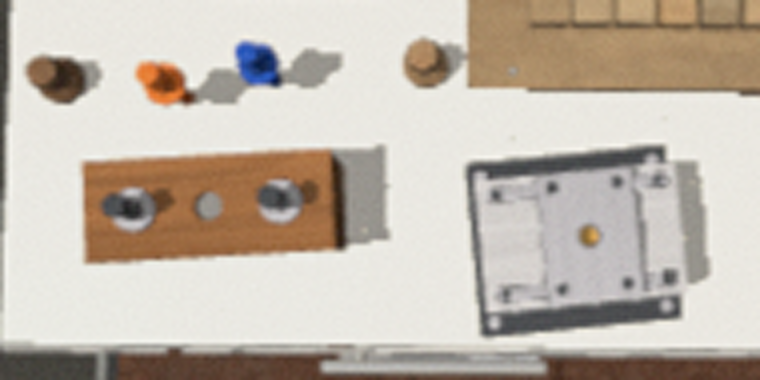

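View pics/side0c.png

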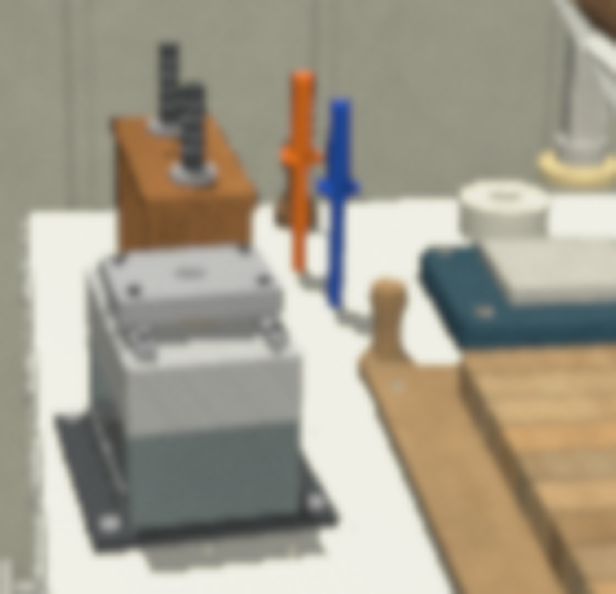

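>>> {"method": "servo_tool", "body": {
  "deltas": [
    [[85,32,48,5,1.3],[85,64,96,10,2.6],[85,96,144,15,3.9],[85,128,192,20,5.2],[85,160,240,25,6.5]]
  ]
}}

```text
time: 0.78
tool_pos: [0.3, -0.3675, 0.2752]
tool_rot: [-0.0, 0.898, 0.439, 0.0]
contact_force: [1.4, 0.1, 0.3]
gripper_width: 0.994
```

>>> {"method": "servo_tool", "body": {
  "deltas": [
    [[85,32,48,5,1.3],[85,64,96,10,2.6],[85,96,144,15,3.9],[85,128,192,20,5.2],[85,151,239,25,6.3]]
  ]
}}

```text
time: 1.4
tool_pos: [0.451, -0.1284, 0.3002]
tool_rot: [-0.0, 0.708, 0.707, 0.0]
contact_force: [0.5, -0.3, 0.8]
gripper_width: 0.992
```

```bash
python3 - <<'E'
from h import *
import pickle
s=state();print(s['time'],s['tool_pos'],s['joint_pos'],s['tool_rot'])
c=calibration('wrist');im=grab_frame('wrist');save('w1',im);np.save('pics/w1.npy',im);pickle.dump(c,open('w1.pkl','wb'))
E
```

```text
1.4 [ 0.45097362 -0.12835159  0.30021758] [-4.36216930e-01 -3.58495810e-01  1.89800511e+00  3.92649382e-05
  1.60213215e+00 -4.35025268e-01] [-2.96461802e-05  7.07527537e-01  7.06685774e-01  1.00733975e-05]
```

View pics/w1.png

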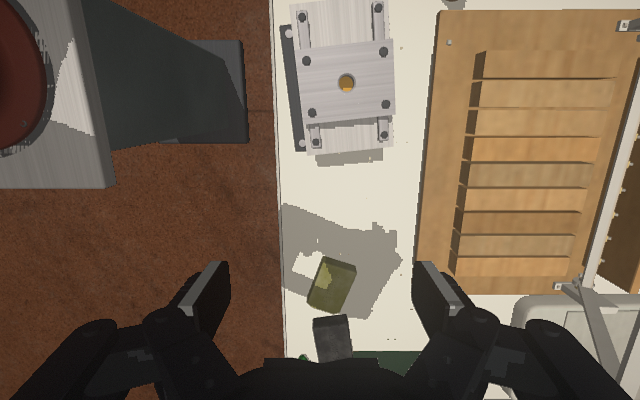

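>>> {"method": "servo_tool", "body": {
  "deltas": [
    [[85,-20,55,-5,0],[85,-40,110,-15,0],[85,-60,165,-30,0],[85,-80,220,-60,0],[85,-101,260,-100,0]]
  ]
}}

```text
time: 2.08
tool_pos: [0.3495, 0.1306, 0.2012]
tool_rot: [0.001, 0.709, 0.705, 0.002]
contact_force: [0.8, -0.2, -0.0]
gripper_width: 0.999
```

```bash
python3 - <<'E'
from h import *
import pickle
c=pickle.load(open('w1.pkl','rb'))
for n,u,v,z in [('guide hole',346,83,.121),('edge',277,200,0),('edgetop',271,5,0)]: print(n,plane(c,u,v,z).round(4))
s=state();print(s['time'],s['tool_pos'],s['joint_pos'],s['tool_rot'])
c=calibration('wrist');im=grab_frame('wrist');save('w2',im);np.save('pics/w2.npy',im);pickle.dump(c,open('w2.pkl','wb'))
E
```

```text
guide hole [ 0.4751 -0.0308  0.121 ]
edge [ 0.3906 -0.176   0.    ]
edgetop [0.3936 0.0641 0.    ]
2.075 [0.34945172 0.13064235 0.20116696] [ 1.57383608e-01 -5.94866444e-01  2.22133576e+00  2.17264692e-04
  1.51154247e+00  1.62820840e-01] [0.00096007 0.70902978 0.70517626 0.00151515]
```

View pics/w2.png

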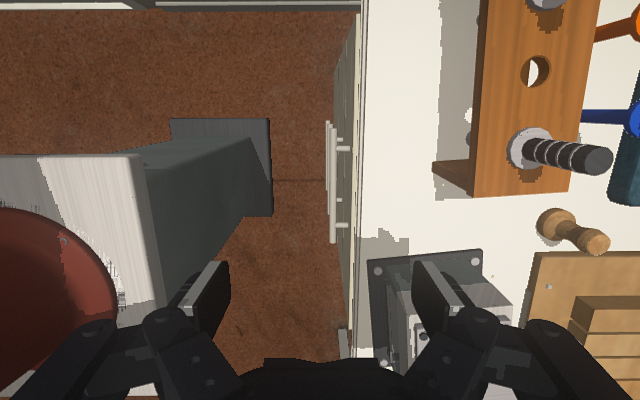

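>>> {"method": "servo_tool", "body": {
  "deltas": [
    [[85,0,10,-40,0],[85,0,20,-80,0],[85,0,20,-105,0],[85,0,20,-105,0]]
  ]
}}

```text
time: 2.62
tool_pos: [0.3477, 0.1485, 0.0936]
tool_rot: [-0.002, 0.709, 0.705, -0.002]
contact_force: [0.0, -0.2, -0.5]
gripper_width: 0.996
```

```bash
python3 - <<'E'
from h import *
import pickle
s=state();print(s['time'],s['tool_pos'],s['joint_pos'],s['tool_rot'])
c=calibration('wrist');im=grab_frame('wrist');save('w3',im);np.save('pics/w3.npy',im);pickle.dump(c,open('w3.pkl','wb'))
E
```

```text
2.625 [0.34770165 0.14845457 0.09361254] [ 2.06033569e-01 -4.45005156e-01  2.31057827e+00 -7.08327193e-05
  1.28186273e+00  2.11816685e-01] [-0.00156404  0.70913825  0.7050634  -0.00246792]
```

View pics/w3.png

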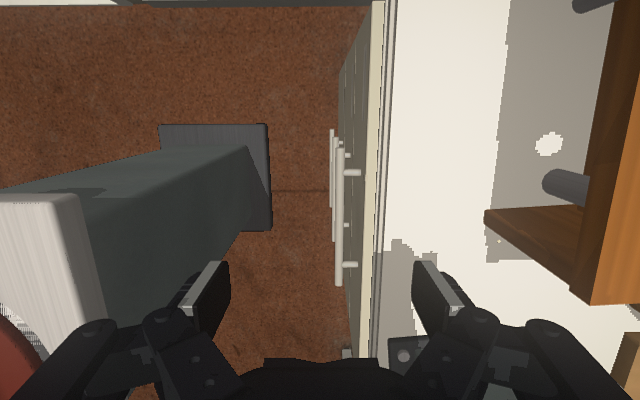

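```bash
python3 - <<'E'
from h import *
import pickle
c=pickle.load(open('w3.pkl','rb'));im=np.load('pics/w3.npy')
save('w3c',cv2.resize(im[0:260,480:640],None,fx=2.3,fy=2.3))
save('w3d',cv2.resize(im[160:215,530:610],None,fx=8,fy=8))
# expected px geometry: nose tip at (.493,.165,.02) w/ diameters
print(proj(c,[.493,.166,.02]),proj(c,[.493,.166,.05]),proj(c,[.493,.266,.02]))
for d in (.012,.017): print(d,proj(c,[.493,.166-d/2,.04])-proj(c,[.493,.166+d/2,.04]))
E
```

```text
[542.01907527 200.15606129] [577.82857207 215.19224844] [578.69981015  28.15874051]
0.012 [-4.5857463  19.27700444]
0.017 [-6.49707934 27.3116346 ]
```

View pics/w3c.png

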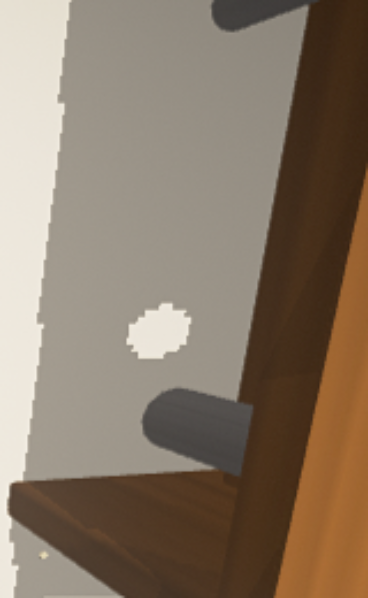

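View pics/w3d.png

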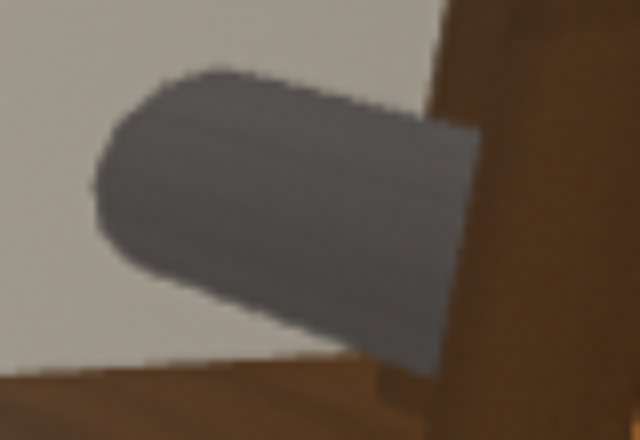

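>>> {"method": "servo_tool", "body": {
  "deltas": [
    [[85,0,30,0,0],[85,0,60,0,0],[85,0,65,0,0]]
  ]
}}

```text
time: 3.05
tool_pos: [0.351, 0.2153, 0.098]
tool_rot: [0.001, 0.708, 0.706, 0.001]
contact_force: [-0.6, 0.5, -1.0]
gripper_width: 0.993
```

```bash
python3 - <<'E'
from h import *
import pickle
s=state();print(s['time'],s['tool_pos'],s['joint_pos'],s['tool_rot'])
c=calibration('wrist');im=grab_frame('wrist');save('w4',im);np.save('pics/w4.npy',im);pickle.dump(c,open('w4.pkl','wb'))
E
```

```text
3.05 [0.35095498 0.21526329 0.09803962] [ 3.69035558e-01 -3.49550219e-01  2.23557859e+00 -9.81313299e-05
  1.25237327e+00  3.72889170e-01] [6.85144063e-04 7.08456234e-01 7.05752943e-01 1.44166078e-03]
```

View pics/w4.png

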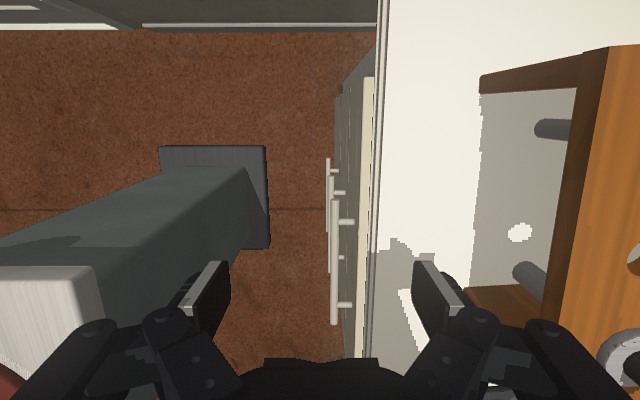

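```bash
python3 - <<'E'
from h import *
import pickle
im=np.load('pics/w4.npy')
g=im.sum(2)/3
save('w4c',np.hstack([cv2.resize(im[105:155,520:585],(520,400)),]))
for (n,cols,r0,r1) in [('w4',(545,552,558),100,160)]:
  for u in cols: print(u,[int(x) for x in g[r0:r1:1,u]])
a=np.load('pics/w3.npy').mean(2); print([int(x) for x in a[155:215,565]])
c=pickle.load(open('w4.pkl','rb'))
for d in (.012,.017): print(d,proj(c,[.493,.266-d/2,.035])-proj(c,[.493,.266+d/2,.035]),proj(c,[.493,.266,.035]))
E
```

```text
545 [150, 151, 151, 150, 150, 151, 150, 151, 151, 151, 150, 150, 150, 151, 151, 151, 152, 148, 111, 80, 81, 82, 81, 79, 79, 78, 74, 76, 76, 75, 73, 74, 74, 70, 73, 73, 73, 76, 106, 156, 151, 151, 152, 151, 152, 151, 152, 151, 151, 152, 151, 152, 152, 151, 152, 152, 151, 151, 151, 151]
552 [151, 150, 151, 149, 149, 150, 150, 150, 148, 150, 150, 151, 150, 150, 149, 151, 150, 149, 127, 78, 82, 81, 80, 79, 80, 77, 75, 75, 74, 74, 73, 72, 73, 71, 72, 72, 73, 71, 75, 108, 155, 152, 150, 151, 151, 151, 151, 150, 151, 150, 151, 151, 150, 151, 152, 150, 151, 151, 151, 151]
558 [149, 150, 148, 150, 149, 149, 149, 150, 149, 148, 149, 149, 150, 149, 150, 149, 150, 151, 143, 76, 81, 82, 80, 79, 78, 77, 75, 74, 74, 72, 73, 73, 73, 72, 72, 71, 69, 72, 69, 85, 139, 153, 151, 150, 150, 150, 151, 150, 150, 150, 151, 150, 151, 151, 150, 151, 151, 150, 151, 150]
[146, 147, 147, 147, 148, 147, 147, 146, 147, 147, 147, 147, 148, 148, 141, 91, 80, 81, 81, 81, 81, 80, 80, 78, 77, 79, 78, 77, 76, 76, 75, 75, 74, 72, 72, 71, 71, 70, 69, 69, 71, 70, 70, 69, 71, 106, 150, 148, 144, 117, 53, 58, 57, 56, 53, 54, 55, 58, 57, 57]
0.012 [-4.43716935 20.33721379] [557.45714303 151.5650589 ]
0.017 [-6.28656327 28.81368078] [557.45714303 151.5650589 ]
```

View pics/w4c.png

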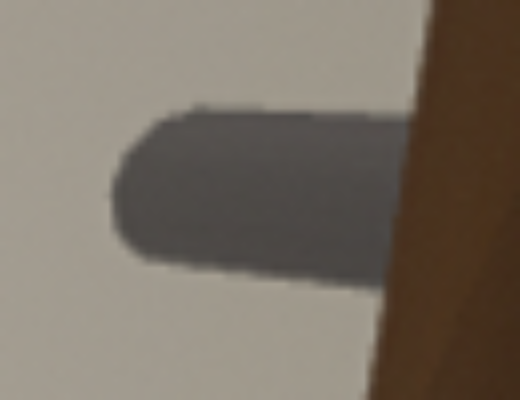

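>>> {"method": "servo_tool", "body": {
  "deltas": [
    [[85,0,0,60,0],[85,0,0,120,0],[85,36,-15,160,0],[85,80,-35,185,0],[85,125,-55,185,0]]
  ]
}}

```text
time: 3.72
tool_pos: [0.4774, 0.1575, 0.2857]
tool_rot: [0.002, 0.709, 0.705, 0.003]
contact_force: [-0.2, 0.1, 0.2]
gripper_width: 0.992
```

```bash
cat >> h.py <<'E'
import pickle
def wshot(n):
    s=state();c=calibration('wrist');im=grab_frame('wrist');save(n,im);np.save('pics/%s.npy'%n,im);pickle.dump(c,open(n+'.pkl','wb'))
    print(round(s['time'],2),s['tool_pos'].round(4),s['joint_pos'].round(3),s['tool_rot'].round(3),s['contact_force'].round(1));return c,im
E
python3 -c "
from h import *
wshot('w5')"
```

```text
3.73 [0.4774 0.1575 0.2857] [ 0.171 -0.27   1.852 -0.     1.551  0.177] [0.002 0.709 0.705 0.003] [-0.2  0.1  0.2]
```

View pics/w5.png

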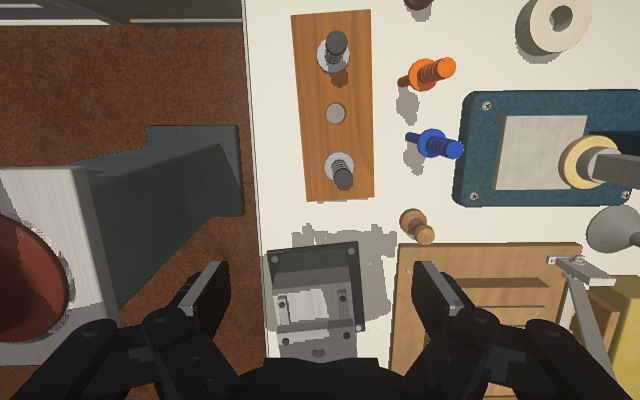

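>>> {"method": "servo_tool", "body": {
  "deltas": [
    [[85,10,30,0,0],[85,15,60,0,0],[85,15,60,0,0]]
  ]
}}

```text
time: 4.15
tool_pos: [0.4899, 0.2191, 0.2814]
tool_rot: [0.0, 0.709, 0.705, -0.0]
contact_force: [0.5, -0.8, 0.0]
gripper_width: 0.997
```

```bash
python3 - <<'E'
from h import *
c,im=wshot('w6')
a=np.load('pics/w5.npy')
save('w5c',cv2.resize(a[5:135,285:385],None,fx=4.5,fy=4.5,interpolation=cv2.INTER_CUBIC))
E
```

```text
4.15 [0.4899 0.2191 0.2814] [ 0.282 -0.177  1.781 -0.     1.538  0.287] [ 0.     0.709  0.705 -0.   ] [ 0.5 -0.8  0. ]
```

View pics/w6.png

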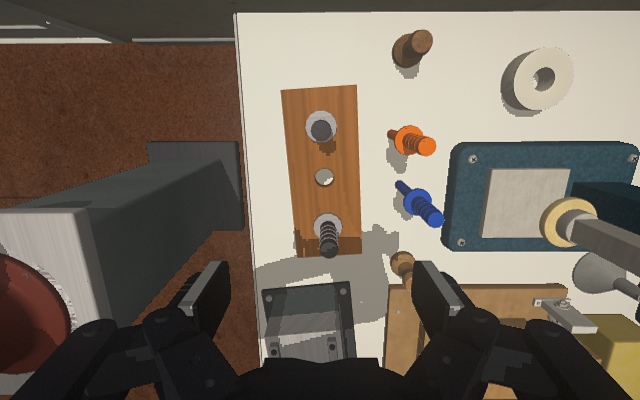

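View pics/w5c.png

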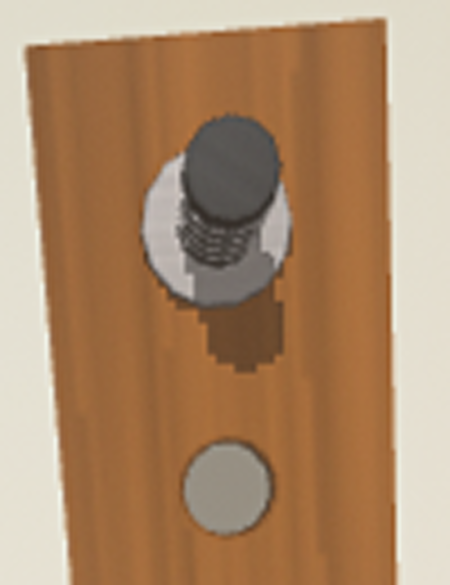

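```bash
python3 - <<'E'
from h import *
a=np.load('pics/w6.npy')
save('w6c',cv2.resize(a[80:260,270:370],None,fx=3.3,fy=3.3,interpolation=cv2.INTER_CUBIC))
save('w6d',cv2.resize(a[95:160,285:360],None,fx=8,fy=8,interpolation=cv2.INTER_CUBIC))
E
```

```text
(no output)
```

View pics/w6c.png

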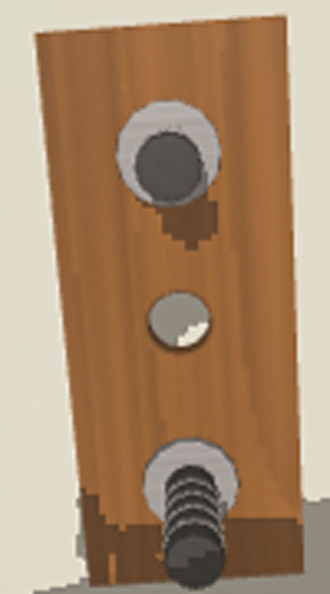

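View pics/w6d.png

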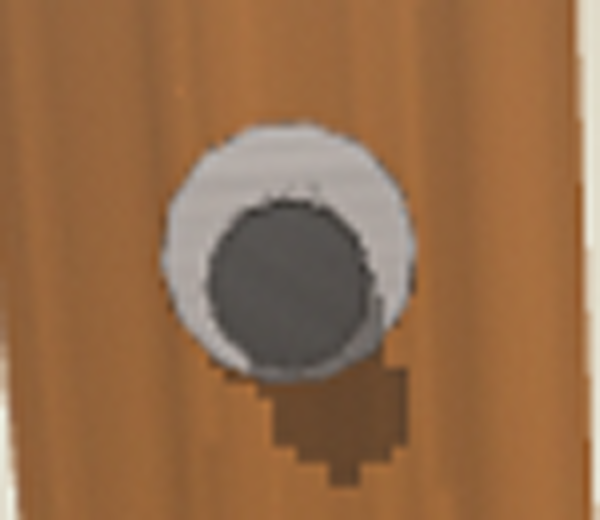

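```bash
python3 - <<'E'
from h import *
c5=pickle.load(open('w5.pkl','rb'));c6=pickle.load(open('w6.pkl','rb'))
P5={'handle':(335.9,41.3,.161),'hole1':(335.2,113,.1)}
P6={'handle':(320.9,130.0,.161),'hole1':(324.1,176.5,.1)}
for k in P5:
    x,e=tri([ray(c5,*P5[k][:2]),ray(c6,*P6[k][:2])])
    print(k,'tri',x.round(4),np.round(e,4),'planes',plane(c5,*P5[k]).round(4),plane(c6,*P6[k]).round(4))
print('collar',plane(c6,320.6,126.0,.106).round(4),plane(c5,332.7,55.6,.106).round(4))
# guide hole from w1
c1=pickle.load(open('w1.pkl','rb'));a=np.load('pics/w1.npy')
save('w1c',cv2.resize(a[0:175,270:410],None,fx=3.4,fy=3.4,interpolation=cv2.INTER_CUBIC))
save('w1d',cv2.resize(a[65:105,325:370],None,fx=12,fy=12,interpolation=cv2.INTER_CUBIC))
E
```

```text
handle tri [0.4913 0.2791 0.1606] [0.0002 0.0002] planes [0.4911 0.279  0.161 ] [0.4914 0.2791 0.161 ]
hole1 tri [0.4945 0.229  0.0944] [0.0001 0.0001] planes [0.4942 0.2291 0.1   ] [0.4945 0.2302 0.1   ]
collar [0.4912 0.2791 0.106 ] [0.4913 0.2779 0.106 ]
```

View pics/w1c.png

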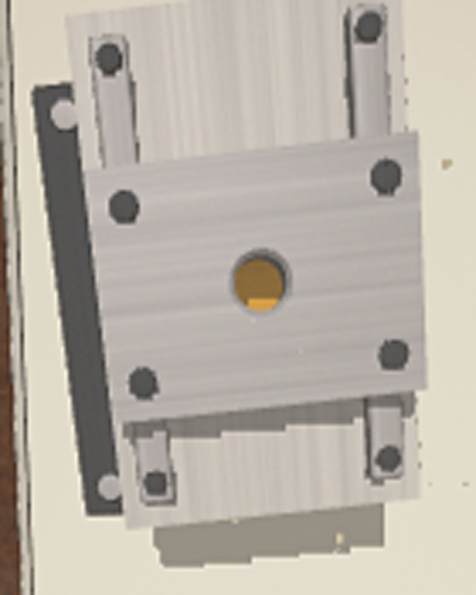

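View pics/w1d.png

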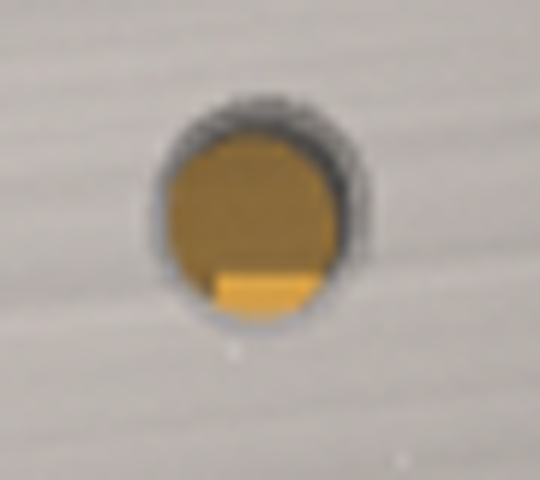

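```bash
python3 - <<'E'
from h import *
c5=pickle.load(open('w5.pkl','rb'));c6=pickle.load(open('w6.pkl','rb'));c1=pickle.load(open('w1.pkl','rb'))
for n,a,b in [('orange',(445,68),(427,146)),('blue',(453,150),(433,219))]:
    print(n,tri([ray(c5,*a),ray(c6,*b)]))
print(plane(c1,346.2,82.3,.121))
E
```

```text
orange (array([0.58124958, 0.26386383, 0.13553251]), [np.float64(0.0004299622856582403), np.float64(0.0004299622856580491)])
blue (array([0.59319838, 0.19856364, 0.13828028]), [np.float64(0.0006853673581205452), np.float64(0.0006853673581205266)])
[ 0.4752575  -0.03021792  0.121     ]
```

>>> {"method": "servo_tool", "body": {
  "deltas": [
    [[50,0,30,-20,0],[50,0,60,-60,0],[50,0,60,-80,0],[50,0,60,-80,0],[50,0,60,-80,0]]
  ]
}}

```text
time: 4.82
tool_pos: [0.4906, 0.2783, 0.2027]
tool_rot: [0.001, 0.71, 0.705, 0.001]
contact_force: [0.8, -0.7, -0.1]
gripper_width: 0.587
```

```bash
python3 -c "
from h import *
wshot('w7')"
```

```text
4.83 [0.4906 0.2783 0.2027] [ 0.384 -0.06   1.806 -0.     1.393  0.391] [0.001 0.71  0.705 0.001] [ 0.8 -0.7 -0.1]
```

View pics/w7.png

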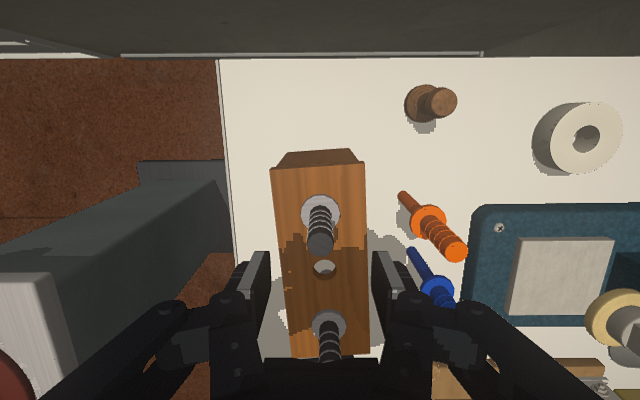

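>>> {"method": "servo_tool", "body": {
  "deltas": [
    [[50,0,1,-30,0],[50,0,1,-55,0],[50,0,1,-67,0],[50,0,1,-67,0]]
  ]
}}

```text
time: 5.38
tool_pos: [0.4898, 0.2798, 0.1342]
tool_rot: [0.0, 0.709, 0.705, -0.0]
contact_force: [0.3, 0.3, -1.0]
gripper_width: 0.586
```

>>> {"method": "servo_tool", "body": {
  "deltas": [
    [[0,0,0,0,0],[0,0,0,0,0],[0,0,0,0,0],[0,0,0,0,0],[0,0,0,0,0]]
  ]
}}

```text
time: 6.0
tool_pos: [0.4905, 0.2804, 0.1356]
tool_rot: [0.0, 0.709, 0.705, 0.001]
contact_force: [-1.7, -0.5, 6.5]
gripper_width: 0.17
```

>>> {"method": "servo_tool", "body": {
  "deltas": [
    [[0,0,0,10,0],[0,0,0,30,0],[0,0,0,60,0],[0,0,0,100,0],[0,0,0,130,0]]
  ]
}}

```text
time: 6.62
tool_pos: [0.49, 0.2802, 0.2672]
tool_rot: [0.001, 0.709, 0.705, 0.001]
contact_force: [0.1, 0.8, -1.2]
gripper_width: 0.173
```

```bash
python3 -c "
from h import *
wshot('w8')"
```

```text
6.62 [0.49   0.2802 0.2672] [ 0.388 -0.103  1.737 -0.     1.504  0.393] [0.001 0.709 0.705 0.001] [ 0.1  0.8 -1.2]
```

View pics/w8.png

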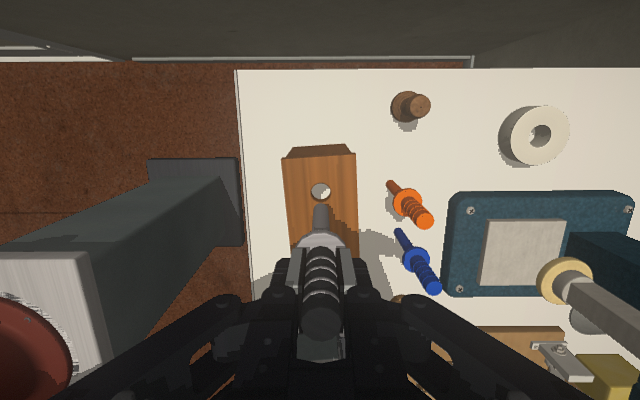

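```bash
python3 - <<'E'
from h import *
a=np.load('pics/w8.npy')
save('w8c',cv2.resize(a[180:260,280:360],None,fx=7,fy=7,interpolation=cv2.INTER_CUBIC))
E
```

```text
(no output)
```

View pics/w8c.png

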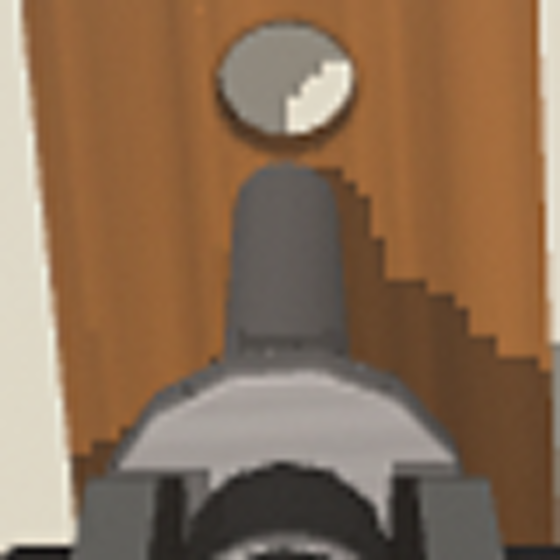

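>>> {"method": "servo_tool", "body": {
  "deltas": [
    [[0,0,0,50,0],[0,0,-40,60,0],[0,-5,-100,60,0],[0,-10,-160,60,0],[0,-14,-220,60,0]]
  ]
}}

```text
time: 7.3
tool_pos: [0.475, 0.0585, 0.3241]
tool_rot: [0.0, 0.709, 0.705, 0.0]
contact_force: [1.3, -0.7, -1.0]
gripper_width: 0.17
```

```bash
python3 - <<'E'
from h import *
c=pickle.load(open('w8.pkl','rb'));t=np.array([.4900,.2802,.2672])
for z in (.1515,.148,.155):
    print(z,(plane(c,320.9,202.8,z)-t-[0,.006,0]).round(4))
# nose axis at where it exits the collar (crop y~335 -> edges 227..348)
E
python3 -c "
from h import *
wshot('w9')"
```

```text
0.1515 [ 0.0016 -0.0021 -0.1157]
0.148 [ 0.0016 -0.0032 -0.1192]
0.155 [ 0.0016 -0.0011 -0.1122]
7.3 [0.475  0.0585 0.3241] [-0.033 -0.34   1.845 -0.     1.636 -0.028] [0.    0.709 0.705 0.   ] [ 1.3 -0.7 -1. ]
```

>>> {"method": "servo_tool", "body": {
  "deltas": [
    [[0,0,-40,-15,0],[0,0,-70,-30,0],[0,0,-88,-45,0],[0,0,-88,-45,0]]
  ]
}}

```text
time: 7.85
tool_pos: [0.4748, -0.0286, 0.2774]
tool_rot: [-0.001, 0.71, 0.704, -0.001]
contact_force: [-0.2, 0.2, -1.9]
gripper_width: 0.167
```

```bash
python3 - <<'E'
from h import *
c,a=wshot('w10')
save('w10c',cv2.resize(a[130:290,230:430],None,fx=3.5,fy=3.5,interpolation=cv2.INTER_CUBIC))
E
```

```text
7.85 [ 0.4748 -0.0286  0.2774] [-0.217 -0.33   1.913  0.     1.561 -0.209] [-0.001  0.71   0.704 -0.001] [-0.2  0.2 -1.9]
```

View pics/w10c.png

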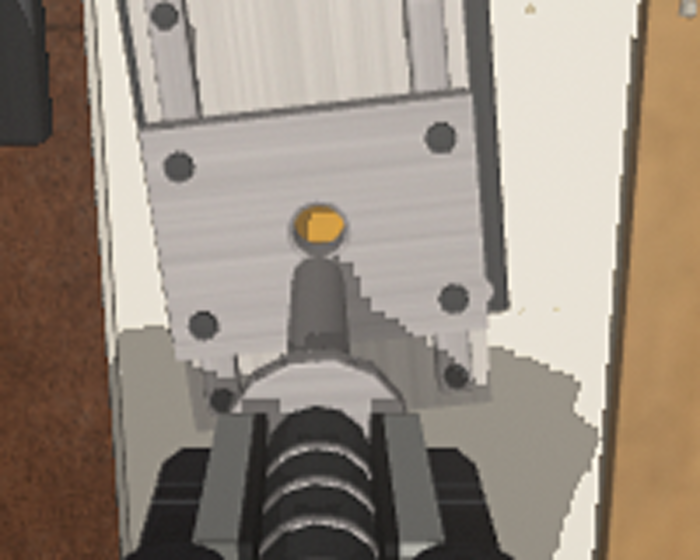

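>>> {"method": "servo_tool", "body": {
  "deltas": [
    [[0,0,0,-15,0],[0,0,0,-30,0],[0,0,0,-30,0]]
  ]
}}

```text
time: 8.28
tool_pos: [0.4746, -0.0272, 0.2466]
tool_rot: [-0.002, 0.709, 0.705, -0.001]
contact_force: [-0.3, -0.2, -0.9]
gripper_width: 0.168
```

```bash
python3 - <<'E'
from h import *
c10=pickle.load(open('w10.pkl','rb'));print(plane(c10,320.9,195.4,.121))
c,a=wshot('w11')
save('w11c',cv2.resize(a[150:250,270:370],None,fx=6,fy=6,interpolation=cv2.INTER_CUBIC))
E
```

```text
[ 0.47564675 -0.02981367  0.121     ]
8.28 [ 0.4746 -0.0272  0.2466] [-0.214 -0.314  1.952  0.     1.507 -0.209] [-0.002  0.709  0.705 -0.001] [-0.3 -0.2 -0.9]
```

View pics/w11c.png

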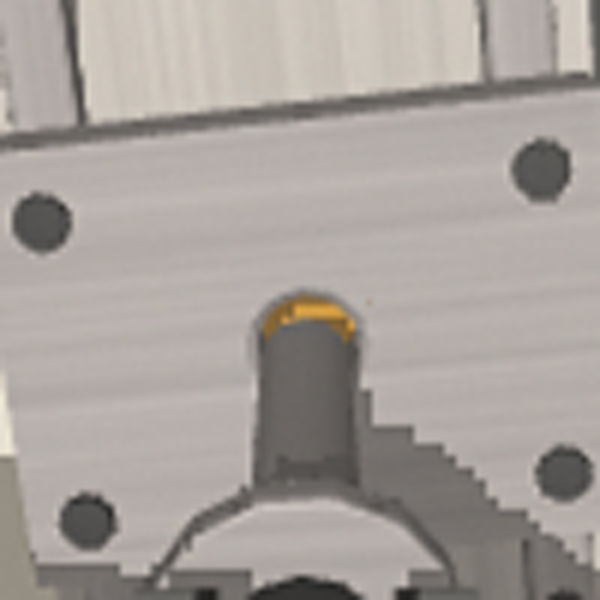

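```bash
python3 - <<'E'
from h import *
c=pickle.load(open('w11.pkl','rb'))
f=lambda u,v:((u+.5)/6-.5+270,(v+.5)/6-.5+150)
h=plane(c,*f(308,289),.121)-[0,.0085,0]
print('hole',h)
for z in (.129,.131,.133): print('tip',z,plane(c,*f(309,318),z)-[0,.006,0])
print(plane(c,*f(246,340),.121),plane(c,*f(370,340),.121))
E
```

```text
hole [ 0.47548307 -0.03049069  0.121     ]
tip 0.129 [ 0.47563011 -0.02976788  0.129     ]
tip 0.131 [ 0.47563649 -0.02916945  0.131     ]
tip 0.133 [ 0.47564287 -0.02857101  0.133     ]
[ 0.46683815 -0.02932347  0.121     ] [ 0.48406626 -0.02937962  0.121     ]
```

>>> {"method": "servo_tool", "body": {
  "deltas": [
    [[0,0,-1,-3,0],[0,0,-1,-6,0],[0,0,-1,-9,0],[0,0,-1,-9,0]]
  ]
}}

```text
time: 8.82
tool_pos: [0.4755, -0.0289, 0.2397]
tool_rot: [-0.0, 0.709, 0.705, -0.0]
contact_force: [-0.4, -0.3, -1.4]
gripper_width: 0.172
```

```bash
python3 - <<'E'
from h import *
c,a=wshot('w12')
save('w12c',cv2.resize(a[150:250,270:370],None,fx=6,fy=6,interpolation=cv2.INTER_CUBIC))
E
```

```text
8.82 [ 0.4755 -0.0289  0.2397] [-0.217 -0.309  1.96  -0.     1.491 -0.211] [-0.     0.709  0.705 -0.   ] [-0.4 -0.3 -1.4]
```

View pics/w12c.png

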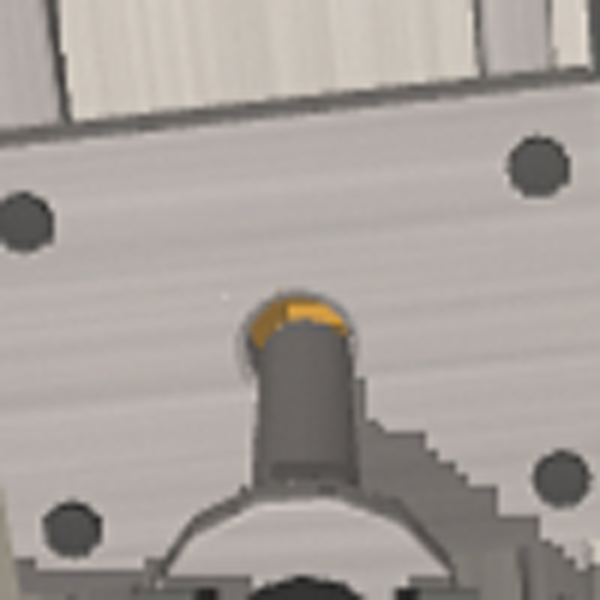

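```bash
cat >> h.py <<'E'
def cmp(n,hu,hv,tu,tv,tz):
    c=pickle.load(open(n+'.pkl','rb'))
    f=lambda u,v:((u+.5)/6-.5+270,(v+.5)/6-.5+150)
    h=plane(c,*f(hu,hv),.121)-[0,.0085,0];t=plane(c,*f(tu,tv),tz)-[0,.006,0]
    print('hole',h.round(4),'tip',t.round(4),'move mm',((h-t)*1000).round(1))
E
python3 -c "
from h import *
cmp('w12',297,290,307,319,.1241)"
```

```text
hole [ 0.4753 -0.0305  0.121 ] tip [ 0.4767 -0.0311  0.1241] move mm [-1.3  0.6 -3.1]
```

>>> {"method": "servo_tool", "body": {
  "deltas": [
    [[0,-1,0,0,0],[0,-1,0,0,0]]
  ]
}}

```text
time: 9.12
tool_pos: [0.4747, -0.0289, 0.2401]
tool_rot: [0.0, 0.709, 0.705, 0.0]
contact_force: [0.3, -0.0, -1.4]
gripper_width: 0.171
```

```bash
python3 - <<'E'
from h import *
c,a=wshot('w13')
save('w13c',cv2.resize(a[150:250,270:370],None,fx=6,fy=6,interpolation=cv2.INTER_CUBIC))
E
```

```text
9.12 [ 0.4747 -0.0289  0.2401] [-0.218 -0.312  1.961 -0.     1.492 -0.212] [0.    0.709 0.705 0.   ] [ 0.3 -0.  -1.4]
```

View pics/w13c.png

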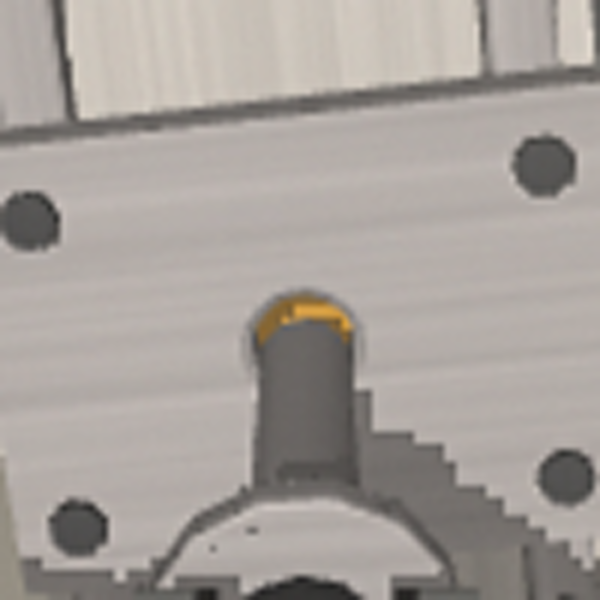

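>>> {"method": "servo_tool", "body": {
  "deltas": [
    [[0,-0.4,0.4,0,0],[0,-0.4,0.4,-3,0],[0,-0.4,0.4,-5,0],[0,-0.4,0.4,-5,0]]
  ]
}}

```text
time: 9.68
tool_pos: [0.4741, -0.0285, 0.2345]
tool_rot: [-0.0, 0.709, 0.705, -0.0]
contact_force: [-0.1, -0.0, -1.6]
gripper_width: 0.171
```

```bash
python3 - <<'E'
from h import *
c,a=wshot('w14')
save('w14c',cv2.resize(a[150:250,270:370],None,fx=6,fy=6,interpolation=cv2.INTER_CUBIC))
E
```

```text
9.68 [ 0.4741 -0.0285  0.2345] [-0.217 -0.309  1.968 -0.     1.483 -0.211] [-0.     0.709  0.705 -0.   ] [-0.1 -0.  -1.6]
```

View pics/w14c.png

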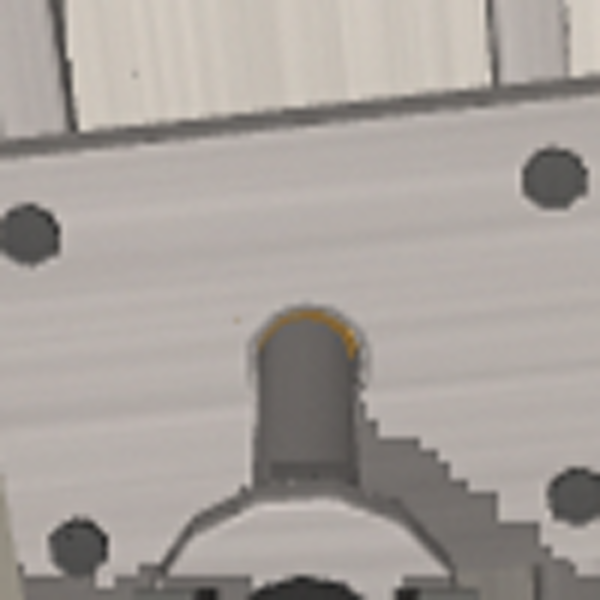

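>>> {"method": "servo_tool", "body": {
  "deltas": [
    [[0,0,0,-2,0],[0,0,0,-4,0],[0,0,0,-5,0],[0,0,0,-5,0]]
  ]
}}

```text
time: 10.22
tool_pos: [0.4742, -0.0285, 0.2298]
tool_rot: [-0.0, 0.709, 0.705, -0.0]
contact_force: [-0.7, 0.0, -1.3]
gripper_width: 0.17
```

>>> {"method": "servo_tool", "body": {
  "deltas": [
    [[0,0,0,-2,0],[0,0,0,-4,0],[0,0,0,-6,0],[0,0,0,-6,0]]
  ]
}}

```text
time: 10.72
tool_pos: [0.4741, -0.0285, 0.2237]
tool_rot: [-0.0, 0.709, 0.705, -0.0]
contact_force: [0.0, 0.5, -1.8]
gripper_width: 0.169
```

>>> {"method": "servo_tool", "body": {
  "deltas": [
    [[0,0,0,-3,0],[0,0,0,-6,0],[0,0,0,-9,0],[0,0,0,-12,0],[0,0,0,-12,0]]
  ]
}}

```text
time: 11.35
tool_pos: [0.474, -0.0285, 0.2115]
tool_rot: [-0.0, 0.709, 0.705, -0.0]
contact_force: [-0.2, 0.6, -0.8]
gripper_width: 0.172
```

>>> {"method": "servo_tool", "body": {
  "deltas": [
    [[0,0,0,-1,0],[0,0,0,-2,0],[0,0,0,-3,0],[0,0,0,-4,0],[0,0,0,-5,0]]
  ]
}}

```text
time: 11.98
tool_pos: [0.4745, -0.0286, 0.2078]
tool_rot: [0.0, 0.709, 0.705, 0.0]
contact_force: [-1.4, 0.3, 5.7]
gripper_width: 0.171
```

>>> {"method": "servo_tool", "body": {
  "deltas": [
    [[0,0,0,-1,0],[0,0,0,-2,0],[0,0,0,-3,0],[0,0,0,-4,0],[0,0,0,-5,0]]
  ]
}}

```text
time: 12.6
tool_pos: [0.4757, -0.029, 0.207]
tool_rot: [0.002, 0.709, 0.705, 0.001]
contact_force: [-6.5, -0.1, 18.7]
gripper_width: 0.174
```

>>> {"method": "servo_tool", "body": {
  "deltas": [
    [[0,0,0,-1,0],[0,0,0,-2,0],[0,0,0,-3,0],[0,0,0,-4,0],[0,0,0,-5,0]]
  ]
}}

```text
time: 13.22
tool_pos: [0.4757, -0.0291, 0.2023]
tool_rot: [0.002, 0.709, 0.705, 0.001]
contact_force: [-5.4, 0.3, 18.9]
gripper_width: 0.17
```

>>> {"method": "servo_tool", "body": {
  "deltas": [
    [[0,0,0,-1.2,0],[0,0,0,-2.4,0],[0,0,0,-3.6,0],[0,0,0,-4.8,0],[0,0,0,-6,0]]
  ]
}}

```text
time: 13.85
tool_pos: [0.4756, -0.0291, 0.1962]
tool_rot: [0.002, 0.709, 0.705, 0.001]
contact_force: [-6.9, 0.6, 19.2]
gripper_width: 0.173
```

>>> {"method": "servo_tool", "body": {
  "deltas": [
    [[0,0,0,-1.2,0],[0,0,0,-2.4,0],[0,0,0,-3.6,0],[0,0,0,-4.8,0],[0,0,0,-6,0]]
  ]
}}

```text
time: 14.48
tool_pos: [0.4756, -0.029, 0.1898]
tool_rot: [0.002, 0.709, 0.705, 0.001]
contact_force: [-6.1, 0.3, 18.1]
gripper_width: 0.167
```

```bash
python3 - <<'E'
from h import *
c,a=wshot('w15')
save('w15c',cv2.resize(a[140:400,220:420],None,fx=2.3,fy=2.3,interpolation=cv2.INTER_CUBIC))
E
```

```text
14.47 [ 0.4756 -0.029   0.1898] [-2.170e-01 -2.730e-01  2.015e+00 -1.000e-03  1.396e+00 -2.110e-01] [0.002 0.709 0.705 0.001] [-6.1  0.3 18.1]
```

View pics/w15c.png

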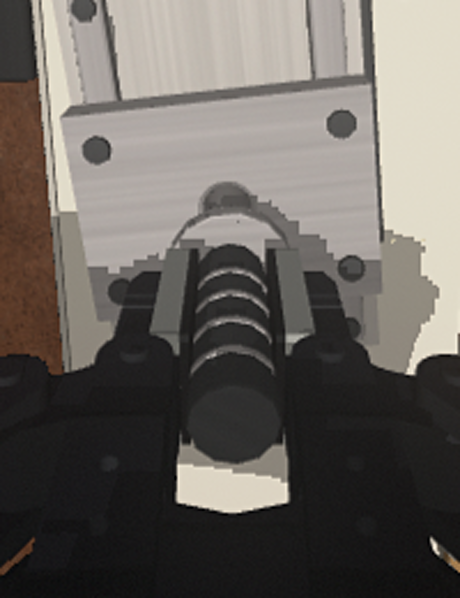

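>>> {"method": "servo_tool", "body": {
  "deltas": [
    [[0,-0.5,0,-1.2,0],[0,-1,0,-2.4,0],[0,-1,0,-3.6,0],[0,-1,0,-4.8,0],[0,-1,0,-6,0]]
  ]
}}

```text
time: 15.15
tool_pos: [0.4742, -0.0288, 0.1806]
tool_rot: [0.001, 0.709, 0.705, 0.001]
contact_force: [-0.3, -0.8, -1.7]
gripper_width: 0.166
```

>>> {"method": "servo_tool", "body": {
  "deltas": [
    [[0,0,0,-1.2,0],[0,0,0,-2.4,0],[0,0,0,-3.6,0],[0,0,0,-4.8,0],[0,0,0,-6,0]]
  ]
}}

```text
time: 15.78
tool_pos: [0.4731, -0.0285, 0.1726]
tool_rot: [-0.0, 0.709, 0.705, -0.0]
contact_force: [0.4, 0.3, 0.1]
gripper_width: 0.173
```

>>> {"method": "servo_tool", "body": {
  "deltas": [
    [[0,0.5,0,-1.5,0],[0,1,0,-3,0],[0,1,0,-4,0],[0,1,0,-4,0]]
  ]
}}

```text
time: 16.27
tool_pos: [0.4742, -0.0285, 0.1688]
tool_rot: [-0.0, 0.709, 0.705, -0.0]
contact_force: [-0.4, 0.4, -0.6]
gripper_width: 0.171
```

```bash
python3 - <<'E'
from h import *
a=grab_frame('side');save('s2',cv2.resize(a[180:280,240:380],None,fx=5.5,fy=5.5,interpolation=cv2.INTER_CUBIC))
E
```

```text
(no output)
```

View pics/s2.png

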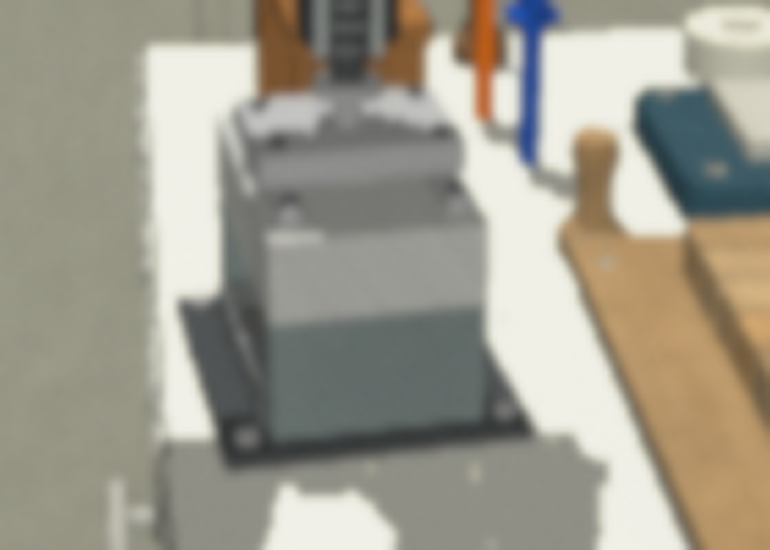

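>>> {"method": "servo_tool", "body": {
  "deltas": [
    [[0,0,0,10,0],[0,0,0,25,0],[0,0,0,40,0],[0,0,0,55,0],[0,0,0,70,0]]
  ]
}}

```text
time: 16.95
tool_pos: [0.4744, -0.0286, 0.2404]
tool_rot: [0.0, 0.709, 0.705, 0.0]
contact_force: [0.1, 0.8, -2.1]
gripper_width: 0.169
```

>>> {"method": "servo_tool", "body": {
  "deltas": [
    [[0,0,0,20,0],[0,0,0,50,0],[0,0,0,80,0],[0,0,0,90,0],[0,0,0,90,0]]
  ]
}}

```text
time: 17.58
tool_pos: [0.4745, -0.0286, 0.3296]
tool_rot: [0.0, 0.709, 0.705, 0.0]
contact_force: [-0.3, 0.5, -0.9]
gripper_width: 0.17
```

```bash
python3 - <<'E'
from h import *
c,a=wshot('w16')
save('w16c',cv2.resize(a[110:290,220:420],None,fx=3.3,fy=3.3,interpolation=cv2.INTER_CUBIC))
E
```

```text
17.57 [ 0.4745 -0.0286  0.3296] [-0.217 -0.35   1.844 -0.     1.647 -0.211] [0.    0.709 0.705 0.   ] [-0.3  0.5 -0.9]
```

View pics/w16c.png

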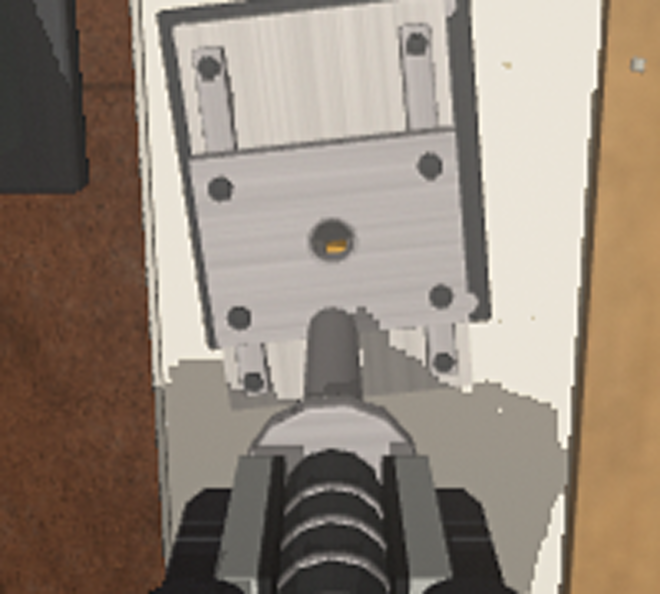

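```bash
python3 - <<'E'
from h import *
c=pickle.load(open('w8.pkl','rb'));print(plane(c,320.6,191,.1))
E
```

```text
[0.49152552 0.28044871 0.1       ]
```

>>> {"method": "servo_tool", "body": {
  "deltas": [
    [[0,3,50,5,0],[0,6,110,5,0],[0,9,170,5,0],[0,12,230,5,0],[0,14,270,5,0]]
  ]
}}

```text
time: 18.25
tool_pos: [0.4872, 0.2437, 0.3316]
tool_rot: [-0.001, 0.708, 0.706, -0.002]
contact_force: [1.0, -0.3, -0.8]
gripper_width: 0.172
```

```bash
python3 - <<'E'
from h import *
c,a=wshot('w17')
save('w17c',cv2.resize(a[110:290,220:420],None,fx=3.3,fy=3.3,interpolation=cv2.INTER_CUBIC))
E
```

```text
18.25 [0.4872 0.2437 0.3316] [ 0.327 -0.173  1.695  0.     1.623  0.331] [-0.001  0.708  0.706 -0.002] [ 1.  -0.3 -0.8]
```

View pics/w17c.png

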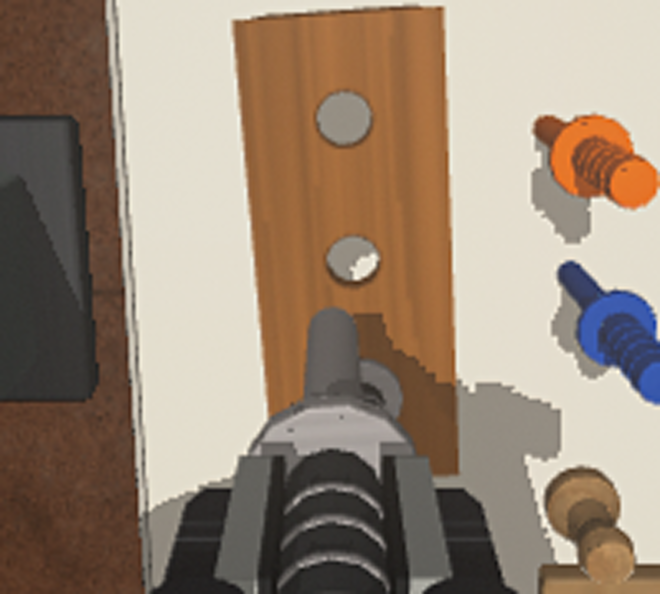

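```bash
python3 - <<'E'
from h import *
c=pickle.load(open('w17.pkl','rb'))
f=lambda u,v:((u+.5)/3.3-.5+220,(v+.5)/3.3-.5+110)
h=plane(c,*f(344,118),.1);h1=plane(c,*f(352,259),.1);t=plane(c,*f(333,310),.3316-.1156)-[0,.006,0]
print(h,h1,np.linalg.norm(h-h1),t,(h-t)*1000)
E
```

```text
[0.49132341 0.2795119  0.1       ] [0.49414377 0.2301978  0.1       ] 0.049394689188514675 [0.48784423 0.24070358 0.216     ] [   3.47918282   38.80831867 -116.        ]
```

>>> {"method": "servo_tool", "body": {
  "deltas": [
    [[0,3,38,0,0],[0,3,38,-40,0],[0,3,38,-75,0],[0,3,38,-90,0],[0,3,38,-90,0]]
  ]
}}

```text
time: 18.92
tool_pos: [0.4904, 0.2789, 0.242]
tool_rot: [-0.001, 0.709, 0.705, -0.002]
contact_force: [0.2, -0.3, 0.2]
gripper_width: 0.167
```

```bash
python3 - <<'E'
from h import *
c,a=wshot('w18')
save('w18c',cv2.resize(a[150:250,270:370],None,fx=6,fy=6,interpolation=cv2.INTER_CUBIC))
E
```

```text
18.93 [0.4904 0.2789 0.242 ] [ 0.385 -0.084  1.762 -0.     1.467  0.391] [-0.001  0.709  0.705 -0.002] [ 0.2 -0.3  0.2]
```

View pics/w18c.png

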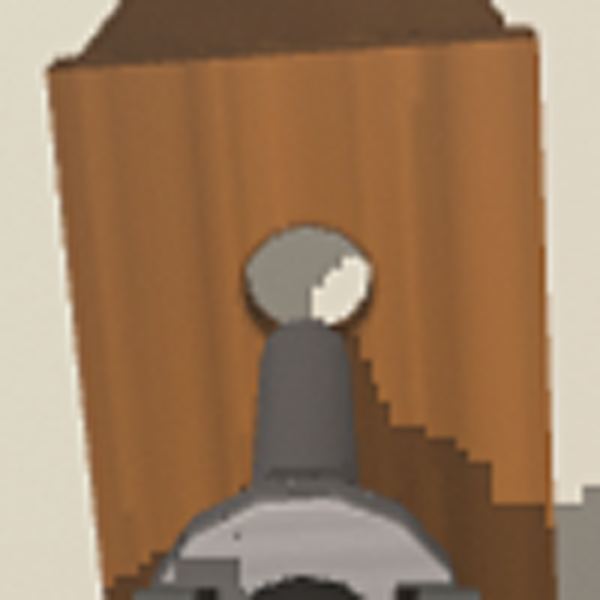

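```bash
python3 - <<'E'
from h import *
c=pickle.load(open('w18.pkl','rb'))
f=lambda u,v:((u+.5)/6-.5+270,(v+.5)/6-.5+150)
h=plane(c,*f(308,225),.1)-[0,.0095,0];t=plane(c,*f(307,318),.1264)-[0,.006,0];print(h,t,(h-t)*1000)
E
```

```text
[0.49135198 0.27931599 0.1       ] [0.49124361 0.27666689 0.1264    ] [  0.10836953   2.64909904 -26.4       ]
```

>>> {"method": "servo_tool", "body": {
  "deltas": [
    [[0,0,1.5,-8,0],[0,0,2,-16,0],[0,0,2,-24,0],[0,0,2,-30,0],[0,0,2,-30,0]]
  ]
}}

```text
time: 19.6
tool_pos: [0.4909, 0.2813, 0.213]
tool_rot: [-0.0, 0.709, 0.705, -0.001]
contact_force: [0.1, 0.7, -0.9]
gripper_width: 0.169
```

>>> {"method": "servo_tool", "body": {
  "deltas": [
    [[0,0,0,-5,0],[0,0,0,-10,0],[0,0,0,-15,0],[0,0,0,-20,0],[0,0,0,-20,0]]
  ]
}}

```text
time: 20.23
tool_pos: [0.4909, 0.2814, 0.1932]
tool_rot: [-0.0, 0.709, 0.705, -0.001]
contact_force: [0.0, 0.0, -1.8]
gripper_width: 0.173
```

>>> {"method": "servo_tool", "body": {
  "deltas": [
    [[0,0,0,-10,0],[0,0,0,-20,0],[0,0,0,-30,0],[0,0,0,-40,0],[0,0,0,-46,0]]
  ]
}}

```text
time: 20.85
tool_pos: [0.4909, 0.2813, 0.1468]
tool_rot: [-0.0, 0.709, 0.705, -0.001]
contact_force: [-0.0, -0.1, -0.6]
gripper_width: 0.169
```

>>> {"method": "servo_tool", "body": {
  "deltas": [
    [[0,0,0,-2,0],[0,0,0,-4,0],[0,0,0,-6,0],[0,0,0,-7,0],[0,0,0,-7,0]]
  ]
}}

```text
time: 21.48
tool_pos: [0.4913, 0.2815, 0.141]
tool_rot: [0.0, 0.709, 0.705, 0.0]
contact_force: [-0.3, -0.0, -1.9]
gripper_width: 0.171
```

>>> {"method": "servo_tool", "body": {
  "deltas": [
    [[0,0,0,-1,0],[0,0,0,-2,0],[0,0,0,-3,0],[0,0,0,-3,0],[0,0,0,-3,0]]
  ]
}}

```text
time: 22.1
tool_pos: [0.4913, 0.2815, 0.1379]
tool_rot: [0.0, 0.709, 0.705, -0.0]
contact_force: [-0.0, 0.2, -1.5]
gripper_width: 0.169
```

>>> {"method": "servo_tool", "body": {
  "deltas": [
    [[0,0,0,-0.5,0],[0,0,0,-1,0],[0,0,0,-1.5,0],[0,0,0,-1.5,0],[0,0,0,-1.5,0]]
  ]
}}

```text
time: 22.72
tool_pos: [0.4913, 0.2815, 0.1365]
tool_rot: [0.0, 0.709, 0.705, 0.0]
contact_force: [0.0, -0.4, -1.5]
gripper_width: 0.173
```

>>> {"method": "servo_tool", "body": {
  "deltas": [
    [[0,0,0,-0.5,0],[0,0,0,-1,0],[0,0,0,-1.5,0],[0,0,0,-1.5,0],[0,0,0,-1.5,0]]
  ]
}}

```text
time: 23.35
tool_pos: [0.4913, 0.2815, 0.1356]
tool_rot: [0.0, 0.709, 0.705, 0.0]
contact_force: [-2.8, -2.0, 4.9]
gripper_width: 0.17
```

Collar is seated (4.9 N upward, same TCP height as at the grasp). Release to about 45 mm, which keeps clear of the orange drift, then rise.

>>> {"method": "servo_tool", "body": {
  "deltas": [
    [[25,0,0,0,0],[40,0,0,0,0],[48,0,0,0,0],[48,0,0,0,0],[48,0,0,0,0]]
  ]
}}

```text
time: 23.98
tool_pos: [0.4913, 0.2815, 0.1349]
tool_rot: [0.0, 0.709, 0.705, 0.0]
contact_force: [-0.6, -0.6, -0.1]
gripper_width: 0.562
```

>>> {"method": "servo_tool", "body": {
  "deltas": [
    [[48,0,0,10,0],[48,0,0,40,0],[48,0,0,80,0],[48,0,-20,120,0],[48,0,-60,140,0]]
  ]
}}

```text
time: 24.6
tool_pos: [0.4922, 0.2219, 0.2791]
tool_rot: [0.001, 0.708, 0.706, 0.002]
contact_force: [0.4, -0.4, 0.2]
gripper_width: 0.561
```

```bash
python3 - <<'E'
from h import *
c,a=wshot('w19')
E
```

```text
24.6 [0.4922 0.2219 0.2791] [ 0.286 -0.171  1.779  0.     1.528  0.289] [0.001 0.708 0.706 0.002] [ 0.4 -0.4  0.2]
```

View pics/w19.png

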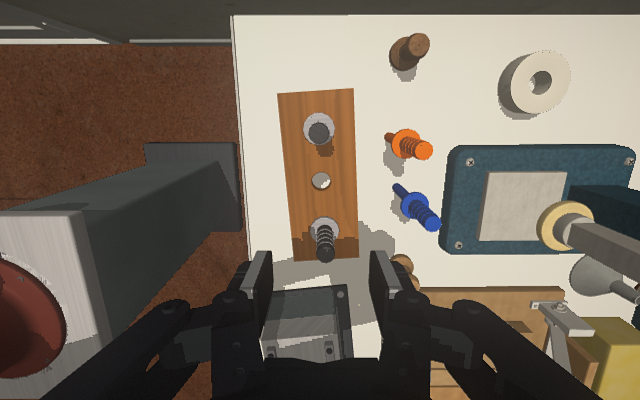

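>>> {"method": "servo_tool", "body": {
  "deltas": [
    [[48,-28,-40,0,0],[48,-57,-90,0,0],[48,-86,-140,-5,0],[48,-115,-190,-20,0],[48,-140,-230,-50,0]]
  ]
}}

```text
time: 25.28
tool_pos: [0.3511, -0.01, 0.2266]
tool_rot: [0.002, 0.709, 0.705, 0.001]
contact_force: [1.2, -0.1, 0.7]
gripper_width: 0.562
```

>>> {"method": "servo_tool", "body": {
  "deltas": [
    [[48,0,-25,-35,0],[48,0,-45,-80,0],[48,0,-45,-125,0],[48,0,-45,-130,0]]
  ]
}}

```text
time: 25.78
tool_pos: [0.3489, -0.0529, 0.0923]
tool_rot: [-0.003, 0.709, 0.705, -0.001]
contact_force: [-0.7, -0.1, -0.2]
gripper_width: 0.564
```

```bash
python3 - <<'E'
from h import *
c,a=wshot('w20')
E
```

```text
25.77 [ 0.3489 -0.0529  0.0923] [-0.362 -0.533  2.369 -0.     1.312 -0.356] [-0.003  0.709  0.705 -0.001] [-0.7 -0.1 -0.2]
```

View pics/w20.png

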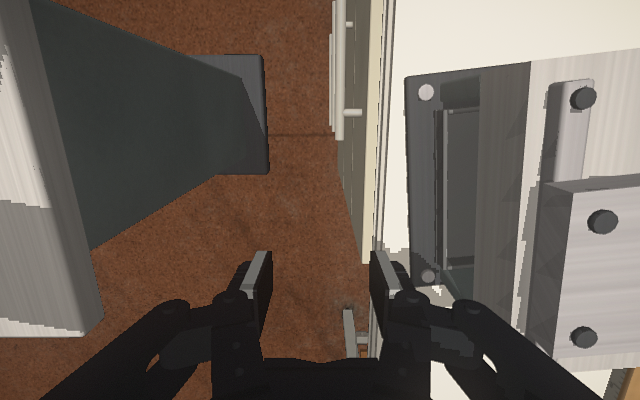

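>>> {"method": "servo_tool", "body": {
  "deltas": [
    [[48,-5,0,-30,0],[48,-12,0,-60,0],[48,-12,0,-65,0],[48,-12,0,-65,0]]
  ]
}}

```text
time: 26.32
tool_pos: [0.3409, -0.0539, 0.0319]
tool_rot: [0.001, 0.709, 0.705, 0.001]
contact_force: [0.3, -0.1, 0.6]
gripper_width: 0.56
```

```bash
python3 - <<'E'
from h import *
c,a=wshot('w21')
E
```

```text
26.32 [ 0.3409 -0.0539  0.0319] [-0.374 -0.451  2.429  0.     1.161 -0.369] [0.001 0.709 0.705 0.001] [ 0.3 -0.1  0.6]
```

View pics/w21.png

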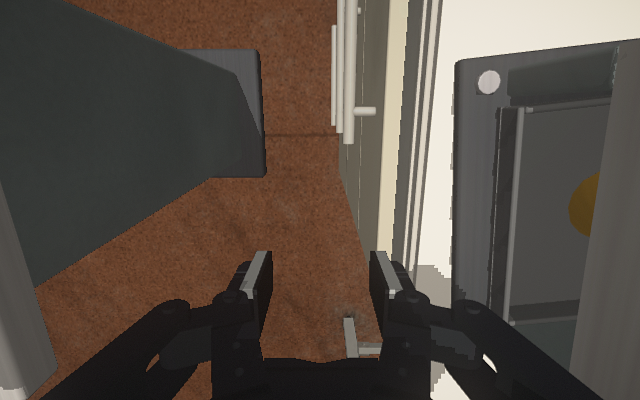

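>>> {"method": "servo_tool", "body": {
  "deltas": [
    [[48,5,0,40,0],[48,10,0,100,0],[48,15,0,160,0],[48,20,0,200,0],[48,20,0,200,0]]
  ]
}}

```text
time: 27.0
tool_pos: [0.362, -0.0543, 0.2366]
tool_rot: [0.005, 0.709, 0.705, 0.002]
contact_force: [-0.8, -0.1, -0.5]
gripper_width: 0.564
```

```bash
python3 - <<'E'
from h import *
t=grab_frame('top')
o=np.load('pics/top0.npy')
save('top9c',np.vstack([cv2.resize(x[165:260,190:480],None,fx=2.7,fy=2.7,interpolation=cv2.INTER_CUBIC) for x in (o,t)]))
E
```

```text
(no output)
```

View pics/top9c.png

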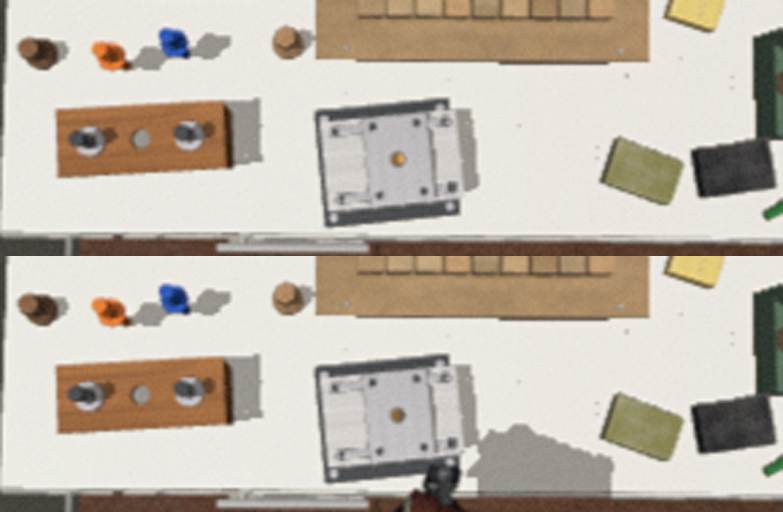

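Everything stands as before, with the drift back in its hole and the gripper clear. Handing in.

```bash
python3 -c "
from h import *
print(state()['joint_vel'].round(3));print(job_done())"
```

```text
[-0.001  0.024  0.074 -0.001 -0.004 -0.001]
the job is handed in; nothing more can be done
None
```

The die is out of the bore and lying in the tray, and the thin drift hangs upright in its own rack hole again. I handed in at about 27 s of the 72 s.

- **Choosing the drift:** I told the two apart from in front of the rack. The nose in the far hole (high y) measured about 20 px, which fits 12 mm. The near one measured about 30 px, which fits 17 mm, so I left it.
- **Guide and push:** I lined the nose up with the guide hole using the wrist camera, and it went in with no force I could measure. The push took about 19 N upward and up to 7 N sideways, then dropped to zero with the tip at about 65 mm.
- **Checks:**
  - A low view from the front showed the brass die on the tray floor.
  - The drift's collar seated with about 5 N at the same height as when I picked it up.
  - In before and after top views, the thick drift, stamps, soap and other objects showed no visible change.
- **Disagreements:**
  - Before insertion the tool wandered by about 1 mm, so I re-aligned it by camera.
  - Triangulating the middle rack hole gave 94 mm instead of 100 mm, so I used 100 mm for the rack top.
  - The last joint reading before hand-in still showed a little motion (up to 0.07 rad/s), with the gripper clear of everything.

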